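# Clip the stand's grabber probe onto the terminal pin

## Robot

A 6-joint arm with a two-finger parallel gripper is mounted at the origin on a cart in front of the work surface, level with it; the furniture and walls round the work are solid. World frame = base frame: x ahead of the robot, y to its left, z up, the work surface at z = 0. Lengths are in m, angles in rad, forces in N, time in s.
With the tool pointing down it reaches from about 0.225 to 0.875 m from the base axis. Payload 3.4 kg.
Tool frame: the origin (TCP) lies at the very end of the fingers, on their centre line; the grasp point (between the pads) lies 19 mm behind it (manip.pinch_z is the distance from the TCP to the grasp point, in m); z points along the fingers, y is the line along which they close (so a half turn about z gives the same grasp; the last joint's range is limited). The gripper opens to 85 mm and grips with 20 to 120 N. Pads are 22 mm wide; open, the fingers measure 114 mm over their backs; the gripper's body (76 mm by 85 mm) begins 54 mm behind the grasp point. The pads swing forward as they close: fully open they stand 13 mm farther back than shut.
Start: joints at [1.139, 0.276, 1.505, -0, 1.361, -0.121], TCP at [0.176, 0.547, 0.231] pointing down, gripper open.
Joint ranges: [-2.89, 2.89], [-0.75, 2.08], [0.22, 2.7], [-1.18, 4.32], [0.11, 2.71], [-2.7, 2.7]. Speed limits (rad/s): [2.57, 2.57, 3.14, 3.14, 3.14, 3.14].

## Interface

Orientations are given as a unit quaternion [w, x, y, z].
In Python, from rig import manip gives the robot as it stands. The module is installed in compiled form; this text tells all that it offers.
- The arm moves only by the shell command python3 -m jog 'ROWS' [FORCE]. ROWS is JSON, a list of rows, each an object of numbers: "dx", "dy", "dz": the shift along the tool's x, y, z each as a share of 25 cm, from -1 to 1; "ax", "ay", "az": the turn, a rotation vector about the tool's x, y, z each as a share of 90 degrees, from -1 to 1; "grip": the opening, from -1 (shut) to 1 (fully open), so that 0 is half open. A call has 1 to 5 rows; each row is the pose to reach, as a shift and turn from the pose commanded when the call began, along the tool's axes at that moment; what a row does not reach only later rows make up. A row lasts 1/12 s, in which the tool goes at most 41.7 mm and 7.16 degrees, less where a joint would pass 70% of its speed; a pose out of reach is approached as far as the arm can. A call with a number of a shift or a turn outside -1 to 1 is refused whole. A call with a gripper value outside its range is refused whole. The fingers move at their own pace and stop on an object; FORCE is the grip in N (left out, the last holds). Time passes only in rows, so rows that repeat a pose let the fingers close. It gives the time, the measured TCP pose, the force, the opening and the grip force at its end, in the units of the state.
- manip.get_state(): the state, without advancing time (a new reading comes with each control period).
- manip.get_image(name): name is "scene" or "top" or "wrist"; returns a dict with "img" (480x640x3 uint8, red, green, blue), "mtx" (3x3 intrinsics, pixels), "world_to_cam" (4x4, takes a point from world to camera coordinates); the wrist camera has in their place "T_tool_cam" (4x4, takes a point from camera to tool coordinates, whose origin is the TCP and whose axes are the flange's). Camera axes: x right, y down, z forward; pixel columns grow to the right and rows downward; lengths in m; the calibration is good to about 2 mm. A picture is of the moment at which its call begins: read the wrist's pose just before it. There is no depth.
- manip.sign_off(): hands the job in; it is judged then, once.
The state is a dict: "clock": time; "qpos": joint angles; "qd": joint speeds; "effort": joint torques, N m; "position": TCP position; "ee_rot": TCP orientation; "contact_force": force on the tool from outside, world axes, zero at the start; "moment": the same for the moment, N m; "width": finger opening in m; "gripper_force": force on a finger pad.
Only numpy, scipy, OpenCV 4.12 (cv2) and the standard library are available. Lean on these libraries where they do the work, as an engineer would, in place of code of your own. Each camera call takes 0.05 s, during which the arm holds its last target. There are 200 camera calls.

## Task

Clip the grabber probe of the test stand onto the terminal pin. While the hook is still clear of the pin, press the probe's plunger well down so that the hook comes out below the nose; keep it down and slide the carriage along its rail until the hook's shank bears lightly on the pin; then let the plunger up slowly, so that the hook draws up under the pin without a knock and stays caught, and take the hand away. Be gentle with hook and pin, and do not disturb the vial, the pot and the tube around the stand.

Things in the scene. Friction and masses are not known exactly. Their poses are not given: they have to be found in the camera images.
- stand: Probe stand fixed to the worktop: grey base plate 130 x 240 x 12 mm (x, y, z), aluminium back plate 112 mm high along its +x edge with a steel rail, open to the front (-x). Origin: middle of the base's underside. The carriage slides along the stand's +y towards the terminal pin, which stands in a white clamp on the base.
- pin_zone (a point): Fixed point of the stand (31 mm along its +y), amid the stretch where the pin may stand. The pin: brass, round, 6 mm thick, lying level along the stand's x across the hook's path, axis 56 mm above the worktop. Its true place is not measured: up to 10 mm either way of here along the stand's y. It sits on a leaf spring and gives along the slide 1 mm per 3 N, at most 7 mm.
- carriage (a joint): Slide of the carriage that holds the upright probe: 0 to 0.13 m, growing along the stand's +y towards the pin; starts at 0 to 0.03. The probe's axis is at x = -5 mm, y = -60 mm + this value in the stand's frame. About 1 N of friction; stays where left; is moved by the plunger's knob. Only the knob stands higher than 128 mm.
- plunger (a joint): Travel of the sprung plunger that carries the hook: 0 up, growing when pressed, stop at 0.014 m. The spring pushes up with 2 N at 0, 4 N at 0.004, 8.5 N at 0.014; let go at once, it flies up at over 0.2 m/s, a knock. Past 0.0095 the hook's lip clears the pin's underside. After letting go: about 0.004 = pin caught between shank and lip, 0.008 to 0.009 = pin on the lip's tip, 0 = missed.
- knob_top (a point): Centre of the top of the plunger's knob, an upright grey ribbed cylinder 24 mm in diameter and 26 mm high, to grip or to press from above (top slightly dished). 177 mm above the worktop with the plunger up; below it 22 mm of bare rod, then the probe's black barrel (27 mm in diameter, top at 128 mm).
- hook: Steel J-shaped hook under the probe's nose, open upwards: shank 6 mm thick on the probe's axis, bottom bar 5 mm thick reaching 14 mm towards the stand's +y, lip at its end 5 mm above the bar; 8.5 mm free between shank and lip. Plunger up: bar's top 57 mm, lip's top 62 mm above the worktop. Origin: on the probe's axis, at worktop height when the plunger is up.
- headspace_vial: a small capped glass vial, 22 mm in diameter and 62 mm high, standing in front of the stand; origin at the centre of its underside. Leave it alone.
- septa_pot: a white pot with lid, 41 mm in diameter and 42 mm high, beside the stand's +y end; origin at the centre of its underside. Leave it alone.
- sorbent_tube: a thin tube with two tan end caps, 13 x 90 x 13 mm, lying in front of the stand; origin at the centre of its underside. Leave it alone.

How it is judged:
By the outcome, as a careful person would: the job done as asked, in the order asked, and still so for the second after the job is handed in, with the robot touching nothing.
It also fails if it takes over 45 s, if anything falls off the work surface, if the arm or the gripper's body presses on something with over 40 N, if the wrist force passes 120 N, or if a joint passes its speed limit or range.

## Working session

There is one attempt and no reset: what is moved stays moved. The work goes in short steps, Python scripts to look and compute and a shell command to move; the robot and the scene stay as the last step left them, time stands still between calls to the robot, and variables do not carry over. Pictures are saved under pics/ and viewed, at most 10 in all, crops included, and the job is handed in when it is done.

```bash
mkdir -p pics; python3 - <<'E'
from rig import manip
import cv2,numpy as np
s=manip.get_state();print({k:np.round(v,4).tolist() for k,v in s.items()})
ims=[]
for n in("scene","top"):
    d=manip.get_image(n);cv2.imwrite(f"pics/{n}.png",d["img"][:,:,::-1]);np.savez(f"{n}.npz",**d)
    print(n,np.round(d["mtx"],1).tolist(),np.round(d["world_to_cam"],4).tolist())
E
```

```text
{'clock': 0.0, 'qpos': [1.139, 0.2766, 1.5061, -0.0, 1.3607, -0.121], 'qd': [0.0017, -0.001, 0.001, -0.0001, 0.0014, -0.0013], 'effort': [0.0019, -41.6784, -24.5804, 0.0003, 0.011, 0.0], 'position': [0.1756, 0.547, 0.2304], 'ee_rot': [-0.0002, 0.1548, 0.9879, -0.0009], 'contact_force': [-0.3814, -0.2386, 0.4627], 'moment': [-0.0301, -0.009, 0.0078], 'gripper_force': 0.0, 'width': 0.0853}
scene [[531.5, 0.0, 319.0], [0.0, 531.5, 242.9], [0.0, 0.0, 1.0]] [[-0.9032, -0.4292, 0.0072, 0.5013], [-0.3302, 0.6839, -0.6506, 0.1445], [0.2744, -0.59, -0.7594, 0.8941], [0.0, 0.0, 0.0, 1.0]]
top [[507.6, 0.0, 319.0], [0.0, 507.6, 229.4], [0.0, 0.0, 1.0]] [[0.0357, -0.9994, 0.0027, 0.1146], [-0.9726, -0.0354, -0.23, 0.5204], [0.2299, 0.0056, -0.9732, 0.8491], [0.0, 0.0, 0.0, 1.0]]
```

View pics/scene.png

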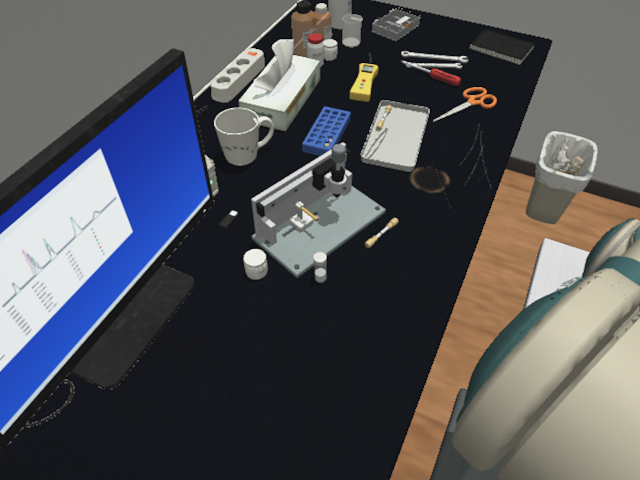

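View pics/top.png

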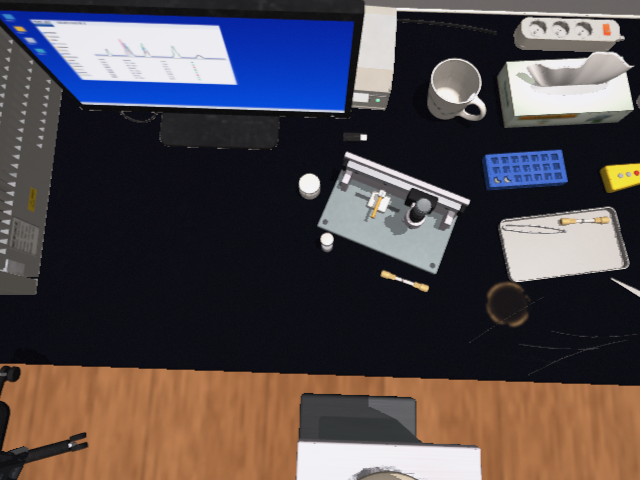

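The scene view shows the stand at about (320,215), with the knob near (340,152) and the brass pin near (310,213). In the top view the stand is at about (395,210), the knob near (424,206) and the pin near (377,206). I'll zoom in on both.

```bash
python3 - <<'E'
import cv2,numpy as np
a=cv2.imread("pics/scene.png")[130:290,235:395];b=cv2.imread("pics/top.png")[140:300,310:480]
a=cv2.resize(a,(400,400),interpolation=cv2.INTER_CUBIC);b=cv2.resize(b,(400,376),interpolation=cv2.INTER_CUBIC)
c=np.zeros((400,800,3),np.uint8);c[:,:400]=a;c[:376,400:]=b;cv2.imwrite("pics/crop1.png",c)
E
```

```text
(no output)
```

View pics/crop1.png

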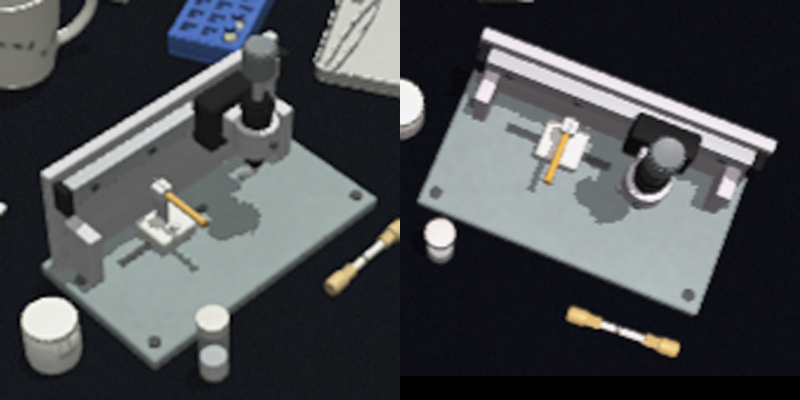

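The crop shows the knob's dished top at scene (339.5,148) and top (424,206). The front base corners are at top (317,227) and (437,273), and the pin runs along top (382,195)–(373.5,216). Casting rays next.

```bash
cat > h.py <<'E'
import numpy as np,cv2
def ray(d,uv):
    W=d["world_to_cam"];R,t=W[:3,:3],W[:3,3]
    v=R.T@np.linalg.solve(d["mtx"],[uv[0],uv[1],1.]);return -R.T@t,v/np.linalg.norm(v)
def plane(d,uv,z):
    o,v=ray(d,uv);return o+v*(z-o[2])/v[2]
def two(a,ua,b,ub):
    (o,v),(p,w)=ray(a,ua),ray(b,ub)
    s=np.linalg.lstsq(np.c_[v,-w],p-o,rcond=None)[0];x,y=o+s[0]*v,p+s[1]*w
    return (x+y)/2,np.linalg.norm(x-y)
E
python3 - <<'E'
from h import *
np.set_printoptions(precision=4,suppress=True)
S=dict(np.load("scene.npz"));T=dict(np.load("top.npz"))
print("knob",two(S,(339.5,148),T,(424.2,205.7)),plane(T,(424.2,205.7),.177),plane(S,(339.5,148),.177))
def hsv(d):return cv2.cvtColor(d["img"],cv2.COLOR_RGB2HSV)
# base corners from mask in top
h=hsv(T);m=((h[...,2]>70)&(h[...,1]<60)).astype(np.uint8);m[:,:310]=0;m[:,480:]=0;m[:140]=0;m[300:]=0
n,l,st,_=cv2.connectedComponentsWithStats(m);k=1+np.argmax(st[1:,4])
c=cv2.findContours((l==k).astype(np.uint8),0,1)[0][0];r=cv2.approxPolyDP(cv2.convexHull(c),4,True)[:,0];print("hull",r.tolist())
fl=min(r,key=lambda p:p[0]-.5*p[1]*0+0);fr=max(r,key=lambda p:p[1])
A=plane(T,(317.5,226.5),.012);B=plane(T,(436.6,271.5),.012);print("front corners",A,B,np.linalg.norm(A-B))
A2=plane(T,fl,.012);B2=plane(T,fr,.012);print(A2,B2,np.linalg.norm(A2-B2))
for D,name,box in((T,"top",(360,190,395,222)),(S,"scene",(295,195,325,225))):
    h=hsv(D);x0,y0,x1,y1=box;m=np.zeros(h.shape[:2],bool)
    m[y0:y1,x0:x1]=((h[...,0]>8)&(h[...,0]<32)&(h[...,1]>110)&(h[...,2]>90))[y0:y1,x0:x1]
    q=np.argwhere(m)[:,::-1].astype(np.float32)
    vx,vy,cx,cy=cv2.fitLine(q,2,0,.01,.01).ravel();s=(q-[cx,cy])@[vx,vy]
    for e in(s.min(),s.max()):print(name,"pin end",(cx+e*vx,cy+e*vy),plane(D,(cx+e*vx,cy+e*vy),.057))
    print(plane(D,(cx,cy),.057),len(q))
y=A-B;yaw=np.arctan2(-y[0],y[1]);u=y/np.linalg.norm(y);ux=np.array([u[1],-u[0],0])
print("yaw",yaw);O=(A+B)/2+.065*ux;print("origin",O)
E
```

```text
knob (array([ 0.5331, -0.0325,  0.1726]), np.float64(0.001738788686847156)) [ 0.5327 -0.0315  0.177 ] [ 0.5302 -0.0274  0.177 ]
hull [[345, 152], [470, 200], [436, 273], [317, 225]]
front corners [0.5329 0.1367 0.012 ] [ 0.4551 -0.0872  0.012 ] 0.23701866238928376
[0.5358 0.1377 0.012 ] [ 0.4523 -0.0861  0.012 ] 0.2388596289207737
top pin end (np.float32(371.9363), np.float32(216.97394)) [0.5433 0.0384 0.057 ]
top pin end (np.float32(380.23526), np.float32(196.68715)) [0.5822 0.0237 0.057 ]
[0.5625 0.0312 0.057 ] 58
scene pin end (np.float32(301.60208), np.float32(207.23029)) [0.5796 0.0252 0.057 ]
scene pin end (np.float32(316.86676), np.float32(219.17033)) [0.5407 0.0404 0.057 ]
[0.5599 0.0329 0.057 ] 49
yaw -0.3343688058865761
origin [0.5554 0.0034 0.012 ]
```

```bash
R='{"dx":-0.63,"dy":-0.54,"az":0.025}'; 
python3 -m jog '[{"dx":-0.63,"dy":-0.54,"az":0.025,"grip":1},{"dx":-0.63,"dy":-0.54,"az":0.025,"grip":1},{"dx":-0.63,"dy":-0.54,"az":0.025,"grip":1},{"dx":-0.63,"dy":-0.54,"az":0.025,"grip":1},{"dx":-0.63,"dy":-0.54,"az":0.025,"grip":1}]'
python3 -m jog '[{"dx":-0.63,"dy":-0.54,"grip":1},{"dx":-0.63,"dy":-0.54,"grip":1},{"dx":-0.63,"dy":-0.54,"grip":1},{"dx":-0.63,"dy":-0.54,"grip":1},{"dx":-0.63,"dy":-0.54,"grip":1}]'
cat >> h.py <<'E'
from scipy.spatial.transform import Rotation as Ro
def pose(s):
    q=s["ee_rot"];return Ro.from_quat([q[1],q[2],q[3],q[0]]).as_matrix(),np.array(s["position"])
YAW=-0.352
def go(s,target):
    R,p=pose(s);d=R.T@(np.array(target)-p)
    yt=np.array([-np.sin(YAW),np.cos(YAW),0]);a=R.T@yt
    tilt=np.degrees(np.cross([0,0,1],R.T@[0,0,-1]))
    print("pos",p.round(4),"shares",(d/.25).round(3),"az",round(np.degrees(np.arctan2(-a[0],a[1]))/90,4),"tilt",tilt.round(2),"F",np.round(s["contact_force"],1),"t",s["clock"])
E
python3 -c "
from h import *
from rig import manip
go(manip.get_state(),[.532,-.0315,.23])"
```

```text
pos [0.1757 0.547  0.2305] shares [-2.065 -1.767  0.005] az 0.0263 tilt [-0.09 -0.01  0.  ] F [ 0.4 -0.2 -0.2] t 0.1schema error: expected keys dx, dy, dz, ax, ay, az, grip
schema error: expected keys dx, dy, dz, ax, ay, az, grip
```

All seven keys are needed.

```bash

python3 -m jog '[{"dx":-0.63,"dy":-0.54,"dz":0,"ax":0,"ay":0,"az":0.026,"grip":1},{"dx":-0.63,"dy":-0.54,"dz":0,"ax":0,"ay":0,"az":0.026,"grip":1},{"dx":-0.63,"dy":-0.54,"dz":0,"ax":0,"ay":0,"az":0.026,"grip":1},{"dx":-0.63,"dy":-0.54,"dz":0,"ax":0,"ay":0,"az":0.026,"grip":1},{"dx":-0.63,"dy":-0.54,"dz":0,"ax":0,"ay":0,"az":0.026,"grip":1}]'
python3 -m jog '[{"dx":-0.63,"dy":-0.54,"dz":0,"ax":0,"ay":0,"az":0,"grip":1},{"dx":-0.63,"dy":-0.54,"dz":0,"ax":0,"ay":0,"az":0,"grip":1},{"dx":-0.63,"dy":-0.54,"dz":0,"ax":0,"ay":0,"az":0,"grip":1},{"dx":-0.63,"dy":-0.54,"dz":0,"ax":0,"ay":0,"az":0,"grip":1},{"dx":-0.63,"dy":-0.54,"dz":0,"ax":0,"ay":0,"az":0,"grip":1}]'
python3 -c "
from h import *
from rig import manip
go(manip.get_state(),[.532,-.0315,.23])"
```

```text
clock: 0.52
position: [0.2848, 0.3689, 0.2309]
ee_rot: [-0.0, 0.174, 0.985, -0.0]
contact_force: [0.7, -0.0, -0.5]
width: 0.0853
gripper_force: 0.0
clock: 0.93
position: [0.3861, 0.1878, 0.2312]
ee_rot: [-0.0, 0.175, 0.985, 0.0]
contact_force: [0.3, 0.7, 0.0]
width: 0.0855
gripper_force: 0.0
pos [0.3861 0.1878 0.2312] shares [-0.85  -0.623  0.005] az 0.0003 tilt [ 0. -0.  0.] F [0.3 0.7 0. ] t 0.9333
```

```bash

python3 -m jog '[{"dx":-0.85,"dy":-0.62,"dz":0,"ax":0,"ay":0,"az":0,"grip":1},{"dx":-0.85,"dy":-0.62,"dz":0,"ax":0,"ay":0,"az":0,"grip":1},{"dx":-0.85,"dy":-0.62,"dz":0,"ax":0,"ay":0,"az":0,"grip":1},{"dx":-0.85,"dy":-0.62,"dz":0,"ax":0,"ay":0,"az":0,"grip":1},{"dx":-0.85,"dy":-0.62,"dz":0,"ax":0,"ay":0,"az":0,"grip":1}]' >/dev/null
python3 -m jog '[{"dx":-0.22,"dy":-0.16,"dz":0,"ax":0,"ay":0,"az":0,"grip":1},{"dx":-0.22,"dy":-0.16,"dz":0,"ax":0,"ay":0,"az":0,"grip":1},{"dx":-0.22,"dy":-0.16,"dz":0,"ax":0,"ay":0,"az":0,"grip":1}]'
python3 - <<'E'
from h import *
from rig import manip
s=manip.get_state();go(s,[.532,-.0315,.23])
d=manip.get_image("wrist");R,p=pose(s);print(np.round(d["T_tool_cam"],3).tolist(),d["mtx"].tolist())
M=np.eye(4);M[:3,:3]=R;M[:3,3]=p;d["world_to_cam"]=np.linalg.inv(M@d["T_tool_cam"]);np.savez("wrist.npz",**d)
cv2.imwrite("pics/wrist1.png",d["img"][:,:,::-1])
c=d["world_to_cam"]
for P in([.532,-.0315,.177],[.561,.032,.056]):
    v=c@np.r_[P,1];u=d["mtx"]@v[:3];print(u[:2]/u[2])
E
```

```text
clock: 1.6
position: [0.5427, -0.0449, 0.2304]
ee_rot: [0.001, 0.177, 0.984, -0.001]
contact_force: [0.2, 0.3, -0.2]
width: 0.0851
gripper_force: 0.0
pos [ 0.5427 -0.0449  0.2304] shares [0.059 0.036 0.001] az -0.0027 tilt [-0.12  0.14  0.  ] F [ 0.2  0.3 -0.2] t 1.6
[[-0.001, -0.962, -0.271, 0.069], [1.0, -0.0, -0.001, -0.0], [0.001, -0.271, 0.962, -0.142], [0.0, 0.0, 0.0, 1.0]] [[346.3762056680141, 0.0, 326.72219531588047], [0.0, 346.3762056680141, 241.07807854102867], [0.0, 0.0, 1.0]]
[343.13355533 239.03795426]
[412.76915898 209.25610791]
```

View pics/wrist1.png

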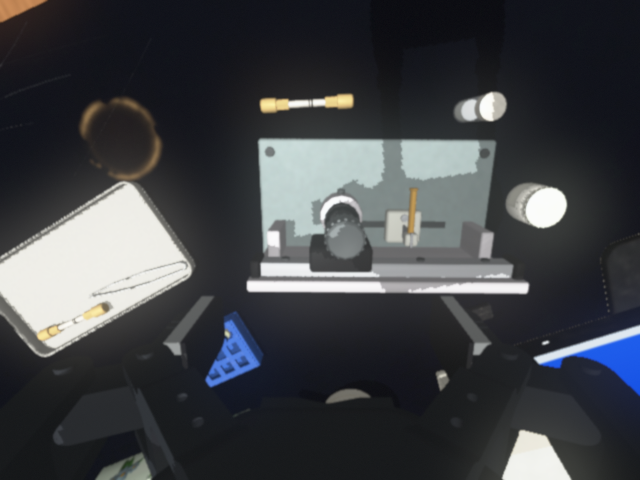

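The wrist view shows the knob top at (345,238), where I predicted (343,239). The pin runs from (412,235) to (414,188) and the fingers straddle an empty area. I'll measure precisely from here.

```bash
python3 - <<'E'
from h import *
from rig import manip
np.set_printoptions(precision=4,suppress=True)
d=dict(np.load("wrist.npz"));h=cv2.cvtColor(d["img"],cv2.COLOR_RGB2HSV)
m=np.zeros(h.shape[:2],np.uint8);m[180:245,395:425]=((h[...,0]>8)&(h[...,0]<32)&(h[...,1]>110))[180:245,395:425]
q=np.argwhere(m)[:,::-1].astype(np.float32);vx,vy,cx,cy=cv2.fitLine(q,2,0,.01,.01).ravel();s=(q-[cx,cy])@[vx,vy]
e=[plane(d,(cx+a*vx,cy+a*vy),.058) for a in(s.min(),s.max())];print(cx,cy,e)
k=plane(d,(345,238),.177);print("knob",k)
x=e[0]-e[1];x=x if x[0]>0 else -x;print("pin yaw",np.arctan2(x[1],x[0]))
# base front edge
A=plane(d,(259,139.5),.012);B=plane(d,(496,139.5),.012);print("front",A,B,np.linalg.norm(A-B),"yaw",np.arctan2(-(B-A)[0],(B-A)[1]))
for Y in(-.335,-.352,-.36):
    u=np.array([-np.sin(Y),np.cos(Y),0]);print(Y,"slide axis-axis",(sum(e)/2-k)@u)
go(manip.get_state(),[*k[:2],.147])
E
```

```text
411.8857 209.59525 [array([0.5804, 0.0231, 0.058 ]), array([0.5427, 0.0377, 0.058 ])]
knob [ 0.5318 -0.0303  0.177 ]
pin yaw -0.370350184606356
front [ 0.4511 -0.0844  0.012 ] [0.5338 0.1373 0.012 ] 0.23661631100803696 yaw -0.3569791495254012
-0.335 slide axis-axis 0.06707978274355429
-0.352 slide axis-axis 0.06720904767553669
-0.36 slide axis-axis 0.06726315955836272
pos [ 0.5406 -0.0423  0.2303] shares [0.049 0.033 0.333] az -0.0021 tilt [-0.02 -0.06  0.  ] F [-0.5  0.6  0.1] t 1.65
```

```bash
python3 -m jog '[{"dx":0.05,"dy":0.033,"dz":0,"ax":0,"ay":0,"az":0,"grip":0.2},{"dx":0.05,"dy":0.033,"dz":0,"ax":0,"ay":0,"az":0,"grip":0.2},{"dx":0.05,"dy":0.033,"dz":0,"ax":0,"ay":0,"az":0,"grip":0.2},{"dx":0.05,"dy":0.033,"dz":0,"ax":0,"ay":0,"az":0,"grip":0.2},{"dx":0.05,"dy":0.033,"dz":0,"ax":0,"ay":0,"az":0,"grip":0.2}]' 20
python3 -c "
from h import *
from rig import manip
go(manip.get_state(),[.5318,-.0303,.147])"
```

```text
clock: 2.07
position: [0.5302, -0.0269, 0.2317]
ee_rot: [0.0, 0.174, 0.985, -0.0]
contact_force: [0.2, -0.3, -0.3]
width: 0.0514
gripper_force: 0.0
pos [ 0.5302 -0.0269  0.2317] shares [-0.01  -0.011  0.339] az 0.0013 tilt [ 0.01  0.05 -0.  ] F [ 0.2 -0.3 -0.3] t 2.0667
```

```bash
python3 -m jog '[{"dx":-0.01,"dy":-0.011,"dz":0,"ax":0,"ay":0,"az":0,"grip":0.2},{"dx":-0.01,"dy":-0.011,"dz":0.1,"ax":0,"ay":0,"az":0,"grip":0.2},{"dx":-0.01,"dy":-0.011,"dz":0.2,"ax":0,"ay":0,"az":0,"grip":0.2},{"dx":-0.01,"dy":-0.011,"dz":0.3,"ax":0,"ay":0,"az":0,"grip":0.2},{"dx":-0.01,"dy":-0.011,"dz":0.3,"ax":0,"ay":0,"az":0,"grip":0.2}]' 20
python3 -m jog '[{"dx":0,"dy":0,"dz":0.02,"ax":0,"ay":0,"az":0,"grip":0.2},{"dx":0,"dy":0,"dz":0.035,"ax":0,"ay":0,"az":0,"grip":0.2},{"dx":0,"dy":0,"dz":0.035,"ax":0,"ay":0,"az":0,"grip":0.2}]' 20
python3 - <<'E'
from h import *
from rig import manip
s=manip.get_state();go(s,[.5318,-.0303,.147])
d=manip.get_image("wrist");cv2.imwrite("pics/wrist2.png",d["img"][:,:,::-1])
E
```

```text
clock: 2.48
position: [0.5286, -0.0308, 0.152]
ee_rot: [-0.005, 0.175, 0.985, -0.0]
contact_force: [-0.6, -0.0, 0.3]
width: 0.0513
gripper_force: 0.0
clock: 2.73
position: [0.5327, -0.0315, 0.1482]
ee_rot: [0.001, 0.175, 0.985, 0.0]
contact_force: [-0.6, -0.3, -0.3]
width: 0.0511
gripper_force: 0.0
pos [ 0.5327 -0.0315  0.1482] shares [0.005 0.003 0.005] az 0.0003 tilt [ 0.02  0.08 -0.  ] F [-0.6 -0.3 -0.3] t 2.7333
```

View pics/wrist2.png

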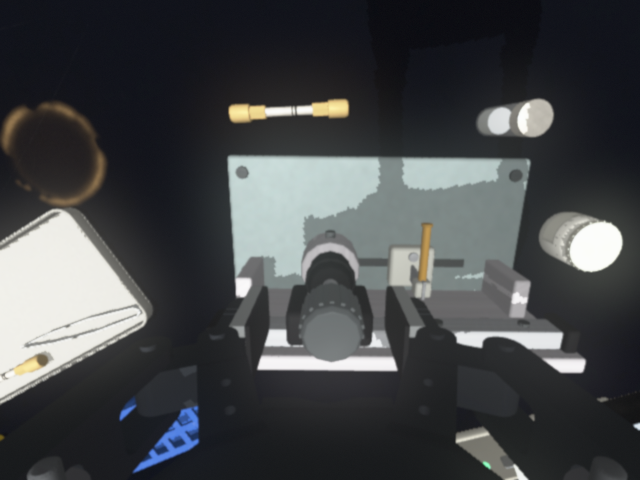

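The knob, at (332,335), sits centred between the fingers at about (250) and (405). Closing on it.

```bash
python3 -m jog '[{"dx":0,"dy":0,"dz":0,"ax":0,"ay":0,"az":0,"grip":-0.3},{"dx":0,"dy":0,"dz":0,"ax":0,"ay":0,"az":0,"grip":-0.45},{"dx":0,"dy":0,"dz":0,"ax":0,"ay":0,"az":0,"grip":-0.6},{"dx":0,"dy":0,"dz":0,"ax":0,"ay":0,"az":0,"grip":-0.7},{"dx":0,"dy":0,"dz":0,"ax":0,"ay":0,"az":0,"grip":-0.8}]' 30
python3 -m jog '[{"dx":0,"dy":0,"dz":0,"ax":0,"ay":0,"az":0,"grip":-0.8},{"dx":0,"dy":0,"dz":0,"ax":0,"ay":0,"az":0,"grip":-0.8},{"dx":0,"dy":0,"dz":0,"ax":0,"ay":0,"az":0,"grip":-0.8}]' 30
```

```text
clock: 3.2
position: [0.5326, -0.0314, 0.1482]
ee_rot: [0.001, 0.175, 0.985, 0.0]
contact_force: [1.7, 0.8, 1.9]
width: 0.0229
gripper_force: 29.3
clock: 3.45
position: [0.5326, -0.0314, 0.1478]
ee_rot: [0.001, 0.175, 0.985, 0.0]
contact_force: [2.0, -0.5, 2.3]
width: 0.0232
gripper_force: 29.3
```

```bash
python3 -m jog '[{"dx":0,"dy":0,"dz":0.01,"ax":0,"ay":0,"az":0,"grip":-0.8},{"dx":0,"dy":0,"dz":0.02,"ax":0,"ay":0,"az":0,"grip":-0.8},{"dx":0,"dy":0,"dz":0.03,"ax":0,"ay":0,"az":0,"grip":-0.8},{"dx":0,"dy":0,"dz":0.04,"ax":0,"ay":0,"az":0,"grip":-0.8},{"dx":0,"dy":0,"dz":0.048,"ax":0,"ay":0,"az":0,"grip":-0.8}]' 30
python3 -m jog '[{"dx":0,"dy":0,"dz":0,"ax":0,"ay":0,"az":0,"grip":-0.8},{"dx":0,"dy":0,"dz":0,"ax":0,"ay":0,"az":0,"grip":-0.8}]' 30
python3 - <<'E'
from h import *
from rig import manip
s=manip.get_state();u=np.array([np.sin(.357),np.cos(.357),0])
p=np.array(s["position"]);go(s,p+.05*u+[0,0,.1357-p[2]-0])
E
```

```text
clock: 3.87
position: [0.5326, -0.0314, 0.136]
ee_rot: [0.001, 0.175, 0.985, 0.0]
contact_force: [-0.1, 0.7, 8.2]
width: 0.0229
gripper_force: 29.7
clock: 4.03
position: [0.5326, -0.0314, 0.1361]
ee_rot: [0.001, 0.175, 0.985, 0.0]
contact_force: [1.0, -0.2, 8.1]
width: 0.0227
gripper_force: 29.7
pos [ 0.5326 -0.0314  0.1361] shares [-0.001  0.2    0.002] az 0.0002 tilt [ 0.02  0.09 -0.  ] F [ 1.  -0.2  8.1] t 4.0333
```

```bash
python3 -m jog '[{"dx":0,"dy":0.03,"dz":0,"ax":0,"ay":0,"az":0,"grip":-0.8},{"dx":0,"dy":0.06,"dz":0,"ax":0,"ay":0,"az":0,"grip":-0.8},{"dx":0,"dy":0.1,"dz":0,"ax":0,"ay":0,"az":0,"grip":-0.8},{"dx":0,"dy":0.14,"dz":0,"ax":0,"ay":0,"az":0,"grip":-0.8},{"dx":0,"dy":0.17,"dz":0,"ax":0,"ay":0,"az":0,"grip":-0.8}]' 30
python3 -m jog '[{"dx":0,"dy":0.02,"dz":0,"ax":0,"ay":0,"az":0,"grip":-0.8},{"dx":0,"dy":0.03,"dz":0,"ax":0,"ay":0,"az":0,"grip":-0.8},{"dx":0,"dy":0.03,"dz":0,"ax":0,"ay":0,"az":0,"grip":-0.8},{"dx":0,"dy":0.03,"dz":0,"ax":0,"ay":0,"az":0,"grip":-0.8}]' 30
cat > st.py <<'E'
from h import *
from rig import manip
s=manip.get_state();u=np.array([np.sin(.357),np.cos(.357),0]);v=np.array([u[1],-u[0],0])
d=np.array(s["position"])-[.5326,-.0314,.1481];f=np.array(s["contact_force"])
print("slide %.2f x %.2f plunger %.2f mm"%(d@u*1e3,d@v*1e3,-d[2]*1e3),"F slide %.1f x %.1f z %.1f"%(f@u,f@v,f[2]),s["clock"])
E
python3 st.py
```

```text
clock: 4.45
position: [0.5477, 0.0084, 0.1363]
ee_rot: [0.001, 0.175, 0.985, -0.0]
contact_force: [0.8, -1.4, 6.9]
width: 0.0232
gripper_force: 29.7
clock: 4.78
position: [0.5505, 0.0157, 0.1364]
ee_rot: [0.001, 0.175, 0.985, 0.0]
contact_force: [1.2, 0.7, 8.4]
width: 0.0229
gripper_force: 29.7
slide 50.36 x 0.30 plunger 11.70 mm F slide 1.1 x 0.8 z 8.4 4.7833
```

```bash
python3 -m jog '[{"dx":0,"dy":0.006,"dz":0,"ax":0,"ay":0,"az":0,"grip":-0.8},{"dx":0,"dy":0.012,"dz":0,"ax":0,"ay":0,"az":0,"grip":-0.8},{"dx":0,"dy":0.018,"dz":0,"ax":0,"ay":0,"az":0,"grip":-0.8},{"dx":0,"dy":0.024,"dz":0,"ax":0,"ay":0,"az":0,"grip":-0.8},{"dx":0,"dy":0.028,"dz":0,"ax":0,"ay":0,"az":0,"grip":-0.8}]' 30 >/dev/null; python3 st.py
python3 -m jog '[{"dx":0,"dy":0.002,"dz":0,"ax":0,"ay":0,"az":0,"grip":-0.8},{"dx":0,"dy":0.004,"dz":0,"ax":0,"ay":0,"az":0,"grip":-0.8}]' 30 >/dev/null; python3 st.py
python3 - <<'E'
from h import *
from rig import manip
a=manip.get_image("scene")["img"][130:290,235:395,::-1];w=manip.get_image("wrist")["img"][140:400,180:500,::-1]
c=np.zeros((400,800,3),np.uint8);c[:,:400]=cv2.resize(a,(400,400),interpolation=2);c[:325,400:]=cv2.resize(w,(400,325),interpolation=2);cv2.imwrite("pics/c3.png",c)
E
```

```text
slide 56.67 x 0.34 plunger 11.71 mm F slide -1.3 x 1.3 z 7.2 5.2
slide 57.62 x 0.33 plunger 11.71 mm F slide -0.1 x 1.7 z 8.4 5.3667
```

View pics/c3.png

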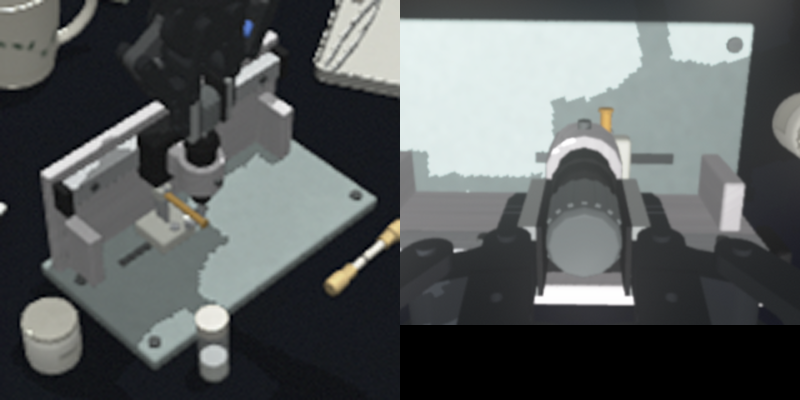

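The carriage has come along with the knob still held, and the probe's nose is just beside the pin (left crop, about (195,210)). I'll creep in 1 mm steps.

```bash
python3 -m jog '[{"dx":0,"dy":0.002,"dz":0,"ax":0,"ay":0,"az":0,"grip":-0.8},{"dx":0,"dy":0.004,"dz":0,"ax":0,"ay":0,"az":0,"grip":-0.8},{"dx":0,"dy":0.004,"dz":0,"ax":0,"ay":0,"az":0,"grip":-0.8}]' 30 >/dev/null; python3 st.py
python3 -m jog '[{"dx":0,"dy":0.002,"dz":0,"ax":0,"ay":0,"az":0,"grip":-0.8},{"dx":0,"dy":0.004,"dz":0,"ax":0,"ay":0,"az":0,"grip":-0.8},{"dx":0,"dy":0.004,"dz":0,"ax":0,"ay":0,"az":0,"grip":-0.8}]' 30 >/dev/null; python3 st.py
```

```text
slide 58.65 x 0.37 plunger 11.69 mm F slide -0.7 x 2.3 z 7.4 5.7167
slide 59.64 x 0.37 plunger 11.67 mm F slide -1.5 x 1.7 z 7.7 5.9667
```

```bash
python3 -m jog '[{"dx":0,"dy":0.002,"dz":0,"ax":0,"ay":0,"az":0,"grip":-0.8},{"dx":0,"dy":0.003,"dz":0,"ax":0,"ay":0,"az":0,"grip":-0.8},{"dx":0,"dy":0.003,"dz":0,"ax":0,"ay":0,"az":0,"grip":-0.8}]' 30 >/dev/null; python3 st.py
```

```text
slide 60.35 x 0.33 plunger 11.67 mm F slide -0.5 x 1.2 z 6.9 6.2167
```

```bash
python3 -m jog '[{"dx":0,"dy":0.002,"dz":0,"ax":0,"ay":0,"az":0,"grip":-0.8},{"dx":0,"dy":0.003,"dz":0,"ax":0,"ay":0,"az":0,"grip":-0.8},{"dx":0,"dy":0.003,"dz":0,"ax":0,"ay":0,"az":0,"grip":-0.8}]' 30 >/dev/null; python3 st.py;python3 -m jog '[{"dx":0,"dy":0,"dz":0,"ax":0,"ay":0,"az":0,"grip":-0.8}]' 30 >/dev/null; python3 st.py
```

```text
slide 61.12 x 0.37 plunger 11.68 mm F slide 0.6 x 1.3 z 7.8 6.4667
slide 61.11 x 0.35 plunger 11.66 mm F slide -0.4 x 1.3 z 7.6 6.55
```

```bash
python3 -m jog '[{"dx":0,"dy":0.001,"dz":0,"ax":0,"ay":0,"az":0,"grip":-0.8},{"dx":0,"dy":0.002,"dz":0,"ax":0,"ay":0,"az":0,"grip":-0.8},{"dx":0,"dy":0.002,"dz":0,"ax":0,"ay":0,"az":0,"grip":-0.8}]' 30 >/dev/null; python3 st.py;python3 -m jog '[{"dx":0,"dy":0,"dz":0,"ax":0,"ay":0,"az":0,"grip":-0.8}]' 30 >/dev/null; python3 st.py
```

```text
slide 61.60 x 0.38 plunger 11.67 mm F slide -1.6 x 1.8 z 8.0 6.8
slide 61.61 x 0.38 plunger 11.67 mm F slide -0.5 x 0.8 z 7.6 6.8833
```

```bash
python3 -m jog '[{"dx":0,"dy":0.001,"dz":0,"ax":0,"ay":0,"az":0,"grip":-0.8},{"dx":0,"dy":0.002,"dz":0,"ax":0,"ay":0,"az":0,"grip":-0.8}]' 30 >/dev/null; python3 st.py;python3 -m jog '[{"dx":0,"dy":0,"dz":0,"ax":0,"ay":0,"az":0,"grip":-0.8}]' 30 >/dev/null; python3 st.py;python3 -m jog '[{"dx":0,"dy":0,"dz":0,"ax":0,"ay":0,"az":0,"grip":-0.8}]' 30 >/dev/null; python3 st.py
```

```text
slide 62.05 x 0.38 plunger 11.66 mm F slide -1.7 x 1.6 z 7.7 7.05
slide 62.10 x 0.36 plunger 11.68 mm F slide -1.1 x 0.9 z 8.1 7.1333
slide 62.09 x 0.37 plunger 11.68 mm F slide -0.2 x 1.4 z 6.2 7.2167
```

```bash
python3 -m jog '[{"dx":0,"dy":0.001,"dz":0,"ax":0,"ay":0,"az":0,"grip":-0.8},{"dx":0,"dy":0.002,"dz":0,"ax":0,"ay":0,"az":0,"grip":-0.8}]' 30 >/dev/null; python3 st.py;python3 -m jog '[{"dx":0,"dy":0,"dz":0,"ax":0,"ay":0,"az":0,"grip":-0.8}]' 30 >/dev/null; python3 st.py;python3 -m jog '[{"dx":0,"dy":0,"dz":0,"ax":0,"ay":0,"az":0,"grip":-0.8}]' 30 >/dev/null; python3 st.py
```

```text
slide 62.56 x 0.38 plunger 11.67 mm F slide -1.1 x 1.3 z 7.5 7.3833
slide 62.59 x 0.39 plunger 11.67 mm F slide -0.8 x 1.5 z 8.5 7.4667
slide 62.60 x 0.36 plunger 11.70 mm F slide -0.1 x 0.9 z 7.8 7.55
```

```bash
python3 -m jog '[{"dx":0,"dy":0.001,"dz":0,"ax":0,"ay":0,"az":0,"grip":-0.8},{"dx":0,"dy":0.002,"dz":0,"ax":0,"ay":0,"az":0,"grip":-0.8}]' 30 >/dev/null; python3 st.py;python3 -m jog '[{"dx":0,"dy":0,"dz":0,"ax":0,"ay":0,"az":0,"grip":-0.8}]' 30 >/dev/null; python3 st.py;python3 -m jog '[{"dx":0,"dy":0,"dz":0,"ax":0,"ay":0,"az":0,"grip":-0.8}]' 30 >/dev/null; python3 st.py
```

```text
slide 63.05 x 0.37 plunger 11.67 mm F slide 0.6 x 1.8 z 6.5 7.7167
slide 63.13 x 0.39 plunger 11.68 mm F slide -0.5 x 1.6 z 7.0 7.8
slide 63.10 x 0.37 plunger 11.66 mm F slide -1.5 x 2.2 z 7.0 7.8833
```

```bash
python3 -m jog '[{"dx":0,"dy":0.001,"dz":0,"ax":0,"ay":0,"az":0,"grip":-0.8},{"dx":0,"dy":0.002,"dz":0,"ax":0,"ay":0,"az":0,"grip":-0.8}]' 30 >/dev/null; python3 st.py;python3 -m jog '[{"dx":0,"dy":0,"dz":0,"ax":0,"ay":0,"az":0,"grip":-0.8}]' 30 >/dev/null; python3 st.py;python3 -m jog '[{"dx":0,"dy":0,"dz":0,"ax":0,"ay":0,"az":0,"grip":-0.8}]' 30 >/dev/null; python3 st.py
```

```text
slide 63.50 x 0.37 plunger 11.69 mm F slide -1.6 x 2.1 z 7.6 8.05
slide 63.53 x 0.39 plunger 11.68 mm F slide -1.4 x 2.0 z 7.0 8.1333
slide 63.55 x 0.36 plunger 11.68 mm F slide -0.8 x 2.4 z 6.7 8.2167
```

```bash
python3 -m jog '[{"dx":0,"dy":0.001,"dz":0,"ax":0,"ay":0,"az":0,"grip":-0.8},{"dx":0,"dy":0.002,"dz":0,"ax":0,"ay":0,"az":0,"grip":-0.8}]' 30 >/dev/null; python3 st.py;python3 -m jog '[{"dx":0,"dy":0,"dz":0,"ax":0,"ay":0,"az":0,"grip":-0.8}]' 30 >/dev/null; python3 st.py;python3 -m jog '[{"dx":0,"dy":0,"dz":0,"ax":0,"ay":0,"az":0,"grip":-0.8}]' 30 >/dev/null; python3 st.py;python3 -m jog '[{"dx":0,"dy":0,"dz":0,"ax":0,"ay":0,"az":0,"grip":-0.8}]' 30 >/dev/null; python3 st.py
```

```text
slide 63.83 x 0.37 plunger 11.67 mm F slide -2.1 x 2.2 z 8.3 8.3833
slide 63.85 x 0.39 plunger 11.69 mm F slide -2.3 x 2.0 z 7.6 8.4667
slide 63.83 x 0.36 plunger 11.65 mm F slide -0.9 x 1.1 z 7.2 8.55
slide 63.84 x 0.38 plunger 11.68 mm F slide -0.9 x 1.7 z 7.7 8.6333
```

```bash
python3 - <<'E'
from h import *
from rig import manip
s=manip.get_state();d=manip.get_image("scene");cv2.imwrite("pics/s4.png",cv2.resize(d["img"][180:250,275:355,::-1],(640,560),interpolation=2))
w=manip.get_image("wrist");R,p=pose(s);M=np.eye(4);M[:3,:3]=R;M[:3,3]=p;w["world_to_cam"]=np.linalg.inv(M@w["T_tool_cam"])
for n,D,(x0,y0,x1,y1) in(("wrist",w,(250,190,420,300)),("scene",d,(290,190,330,230))):
    h=cv2.cvtColor(D["img"],cv2.COLOR_RGB2HSV);m=np.zeros(h.shape[:2],bool)
    m[y0:y1,x0:x1]=((h[...,0]>8)&(h[...,0]<32)&(h[...,1]>110)&(h[...,2]>60))[y0:y1,x0:x1]
    q=np.argwhere(m)[:,::-1].mean(0);P=plane(D,q,.058);u=np.array([np.sin(.357),np.cos(.357),0])
    print(n,m.sum(),q,P.round(4),"pin-tool along slide mm",(P-p)@u*1e3)
E
```

```text
wrist 71 [335.91549296 232.07042254] [0.5454 0.0376 0.058 ] pin-tool along slide mm 5.254950646867616
scene 46 [309.17391304 213.56521739] [0.5592 0.0346 0.058 ] pin-tool along slide mm 7.305226523482548
```

View pics/s4.png

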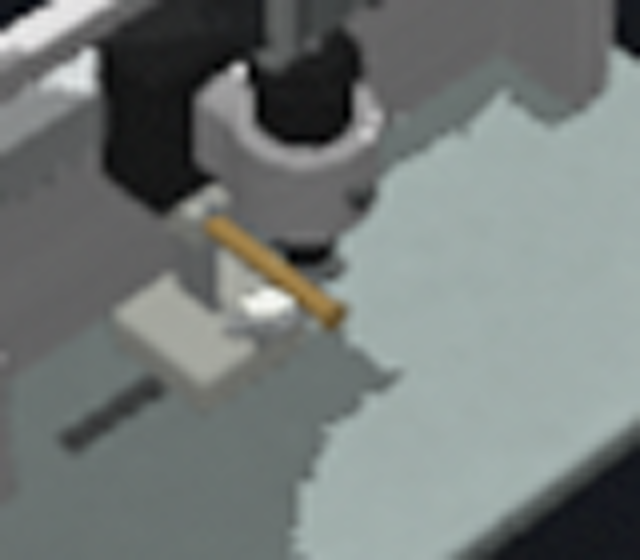

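The hook tip shows under and past the pin (about (265,305) in the crop), and the pin is 5–7 mm from the probe axis, where contact should be 6 mm. The last step was also resisted: 0.3 of 0.5 mm. One small step to confirm.

```bash
python3 -m jog '[{"dx":0,"dy":0.001,"dz":0,"ax":0,"ay":0,"az":0,"grip":-0.8},{"dx":0,"dy":0.002,"dz":0,"ax":0,"ay":0,"az":0,"grip":-0.8}]' 30 >/dev/null; python3 st.py;python3 -m jog '[{"dx":0,"dy":0,"dz":0,"ax":0,"ay":0,"az":0,"grip":-0.8}]' 30 >/dev/null; python3 st.py;python3 -m jog '[{"dx":0,"dy":0,"dz":0,"ax":0,"ay":0,"az":0,"grip":-0.8}]' 30 >/dev/null; python3 st.py;python3 -m jog '[{"dx":0,"dy":0,"dz":0,"ax":0,"ay":0,"az":0,"grip":-0.8}]' 30 >/dev/null; python3 st.py
```

```text
slide 64.08 x 0.40 plunger 11.69 mm F slide -1.7 x 2.0 z 8.4 8.9
slide 64.11 x 0.39 plunger 11.68 mm F slide -1.5 x 1.4 z 7.9 8.9833
slide 64.12 x 0.38 plunger 11.70 mm F slide -1.4 x 2.1 z 7.9 9.0667
slide 64.13 x 0.37 plunger 11.70 mm F slide -2.2 x 1.9 z 8.4 9.15
```

The shank bears lightly on the pin. Letting the plunger up at about 6 mm/s, slower at the end.

```bash
python3 -m jog '[{"dx":0,"dy":0,"dz":-0.002,"ax":0,"ay":0,"az":0,"grip":-0.8},{"dx":0,"dy":0,"dz":-0.004,"ax":0,"ay":0,"az":0,"grip":-0.8},{"dx":0,"dy":0,"dz":-0.006,"ax":0,"ay":0,"az":0,"grip":-0.8},{"dx":0,"dy":0,"dz":-0.008,"ax":0,"ay":0,"az":0,"grip":-0.8},{"dx":0,"dy":0,"dz":-0.01,"ax":0,"ay":0,"az":0,"grip":-0.8}]' 30 >/dev/null; python3 st.py
python3 -m jog '[{"dx":0,"dy":0,"dz":-0.002,"ax":0,"ay":0,"az":0,"grip":-0.8},{"dx":0,"dy":0,"dz":-0.004,"ax":0,"ay":0,"az":0,"grip":-0.8},{"dx":0,"dy":0,"dz":-0.006,"ax":0,"ay":0,"az":0,"grip":-0.8},{"dx":0,"dy":0,"dz":-0.008,"ax":0,"ay":0,"az":0,"grip":-0.8},{"dx":0,"dy":0,"dz":-0.01,"ax":0,"ay":0,"az":0,"grip":-0.8}]' 30 >/dev/null; python3 st.py
```

```text
slide 64.09 x 0.38 plunger 9.49 mm F slide -1.3 x 2.3 z 5.7 9.5667
slide 64.15 x 0.28 plunger 7.23 mm F slide -2.0 x 3.7 z 5.3 9.9833
```

```bash
python3 -m jog '[{"dx":0,"dy":0,"dz":-0.0015,"ax":0,"ay":0,"az":0,"grip":-0.8},{"dx":0,"dy":0,"dz":-0.003,"ax":0,"ay":0,"az":0,"grip":-0.8},{"dx":0,"dy":0,"dz":-0.0045,"ax":0,"ay":0,"az":0,"grip":-0.8},{"dx":0,"dy":0,"dz":-0.006,"ax":0,"ay":0,"az":0,"grip":-0.8}]' 30 >/dev/null; python3 st.py
python3 -m jog '[{"dx":0,"dy":0,"dz":-0.001,"ax":0,"ay":0,"az":0,"grip":-0.8},{"dx":0,"dy":0,"dz":-0.002,"ax":0,"ay":0,"az":0,"grip":-0.8}]' 30 >/dev/null; python3 st.py
python3 -m jog '[{"dx":0,"dy":0,"dz":0,"ax":0,"ay":0,"az":0,"grip":-0.8}]' 30 >/dev/null; python3 st.py
```

```text
slide 64.45 x 0.24 plunger 5.87 mm F slide -2.6 x 4.0 z 3.8 10.3167
slide 64.43 x 0.24 plunger 5.43 mm F slide -2.8 x 4.9 z 2.9 10.4833
slide 64.43 x 0.25 plunger 5.40 mm F slide -3.0 x 4.7 z 4.0 10.5667
```

```bash
python3 -m jog '[{"dx":0,"dy":0,"dz":-0.001,"ax":0,"ay":0,"az":0,"grip":-0.8},{"dx":0,"dy":0,"dz":-0.002,"ax":0,"ay":0,"az":0,"grip":-0.8}]' 30 >/dev/null; python3 st.py
python3 -m jog '[{"dx":0,"dy":0,"dz":-0.001,"ax":0,"ay":0,"az":0,"grip":-0.8}]' 30 >/dev/null; python3 st.py
python3 -m jog '[{"dx":0,"dy":0,"dz":0,"ax":0,"ay":0,"az":0,"grip":-0.8}]' 30 >/dev/null; python3 st.py
```

```text
slide 64.43 x 0.22 plunger 4.99 mm F slide -3.5 x 5.0 z 3.5 10.7333
slide 64.42 x 0.22 plunger 4.77 mm F slide -3.1 x 4.2 z 3.4 10.8167
slide 64.44 x 0.23 plunger 4.70 mm F slide -3.0 x 5.3 z 3.4 10.9
```

```bash
python3 -m jog '[{"dx":0,"dy":0,"dz":-0.001,"ax":0,"ay":0,"az":0,"grip":-0.8}]' 30 >/dev/null; python3 st.py
python3 -m jog '[{"dx":0,"dy":0,"dz":0,"ax":0,"ay":0,"az":0,"grip":-0.8}]' 30 >/dev/null; python3 st.py
```

```text
slide 64.46 x 0.24 plunger 4.52 mm F slide -2.8 x 4.8 z 3.7 10.9833
slide 64.46 x 0.24 plunger 4.45 mm F slide -3.2 x 5.3 z 3.1 11.0667
```

```bash
python3 -m jog '[{"dx":-0.001,"dy":0,"dz":-0.001,"ax":0,"ay":0,"az":0,"grip":-0.8}]' 30 >/dev/null; python3 st.py
python3 -m jog '[{"dx":0,"dy":0,"dz":0,"ax":0,"ay":0,"az":0,"grip":-0.8}]' 30 >/dev/null; python3 st.py
```

```text
slide 64.43 x 0.25 plunger 4.32 mm F slide -2.5 x 4.4 z 2.6 11.15
slide 64.42 x 0.22 plunger 4.32 mm F slide -2.3 x 3.6 z 3.9 11.2333
```

```bash
python3 -m jog '[{"dx":-0.001,"dy":0,"dz":-0.001,"ax":0,"ay":0,"az":0,"grip":-0.8}]' 30 >/dev/null; python3 st.py
python3 -m jog '[{"dx":0,"dy":0,"dz":0,"ax":0,"ay":0,"az":0,"grip":-0.8}]' 30 >/dev/null; python3 st.py
```

```text
slide 64.40 x 0.24 plunger 4.18 mm F slide -3.3 x 3.4 z 2.8 11.3167
slide 64.43 x 0.21 plunger 4.16 mm F slide -3.4 x 5.0 z 3.2 11.4
```

```bash
python3 -m jog '[{"dx":0,"dy":0,"dz":-0.001,"ax":0,"ay":0,"az":0,"grip":-0.8}]' 30 >/dev/null; python3 st.py
python3 -m jog '[{"dx":0,"dy":0,"dz":0,"ax":0,"ay":0,"az":0,"grip":-0.8}]' 30 >/dev/null; python3 st.py
python3 -m jog '[{"dx":0,"dy":0,"dz":-0.001,"ax":0,"ay":0,"az":0,"grip":-0.8}]' 30 >/dev/null; python3 st.py
python3 -m jog '[{"dx":0,"dy":0,"dz":0,"ax":0,"ay":0,"az":0,"grip":-0.8}]' 30 >/dev/null; python3 st.py
```

```text
slide 64.45 x 0.24 plunger 3.92 mm F slide -2.4 x 5.1 z 3.9 11.4833
slide 64.47 x 0.22 plunger 3.88 mm F slide -3.2 x 4.2 z 4.3 11.5667
slide 64.47 x 0.19 plunger 3.67 mm F slide -2.4 x 3.1 z 2.6 11.65
slide 64.47 x 0.22 plunger 3.63 mm F slide -2.5 x 3.9 z 3.5 11.7333
```

```bash
python3 -m jog '[{"dx":0,"dy":0,"dz":-0.001,"ax":0,"ay":0,"az":0,"grip":-0.8}]' 30 >/dev/null; python3 st.py
python3 -m jog '[{"dx":0,"dy":0,"dz":0,"ax":0,"ay":0,"az":0,"grip":-0.8}]' 30 >/dev/null; python3 st.py
python3 -m jog '[{"dx":0,"dy":0,"dz":-0.001,"ax":0,"ay":0,"az":0,"grip":-0.8}]' 30 >/dev/null; python3 st.py
python3 -m jog '[{"dx":0,"dy":0,"dz":0,"ax":0,"ay":0,"az":0,"grip":-0.8}]' 30 >/dev/null; python3 st.py
```

```text
slide 64.48 x 0.21 plunger 3.44 mm F slide -3.5 x 3.9 z 2.8 11.8167
slide 64.46 x 0.22 plunger 3.43 mm F slide -1.9 x 5.2 z 2.5 11.9
slide 64.47 x 0.20 plunger 3.25 mm F slide -3.0 x 4.9 z 2.6 11.9833
slide 64.46 x 0.21 plunger 3.24 mm F slide -2.4 x 5.3 z 1.8 12.0667
```

```bash
python3 -m jog '[{"dx":0,"dy":0,"dz":-0.001,"ax":0,"ay":0,"az":0,"grip":-0.8}]' 30 >/dev/null; python3 st.py
python3 -m jog '[{"dx":0,"dy":0,"dz":0,"ax":0,"ay":0,"az":0,"grip":-0.8}]' 30 >/dev/null; python3 st.py
python3 -m jog '[{"dx":0,"dy":0,"dz":-0.001,"ax":0,"ay":0,"az":0,"grip":-0.8}]' 30 >/dev/null; python3 st.py
python3 -m jog '[{"dx":0,"dy":0,"dz":0,"ax":0,"ay":0,"az":0,"grip":-0.8}]' 30 >/dev/null; python3 st.py
```

```text
slide 64.44 x 0.20 plunger 3.09 mm F slide -2.9 x 5.8 z 0.9 12.15
slide 64.46 x 0.22 plunger 3.11 mm F slide -3.6 x 3.8 z 1.9 12.2333
slide 64.45 x 0.18 plunger 3.01 mm F slide -2.4 x 4.8 z -0.6 12.3167
slide 64.48 x 0.17 plunger 3.02 mm F slide -2.1 x 4.3 z 1.9 12.4
```

Fz has dropped to about 0–1 N and the rise has stalled at about 3 mm on my offset reading, so the pin is carrying the spring. One more small step, then I'll lighten the grip and open gently.

```bash
python3 -m jog '[{"dx":0,"dy":0,"dz":-0.001,"ax":0,"ay":0,"az":0,"grip":-0.8},{"dx":0,"dy":0,"dz":-0.001,"ax":0,"ay":0,"az":0,"grip":-0.8}]' 20 >/dev/null; python3 st.py
python3 -m jog '[{"dx":0,"dy":0,"dz":0,"ax":0,"ay":0,"az":0,"grip":-0.46},{"dx":0,"dy":0,"dz":0,"ax":0,"ay":0,"az":0,"grip":-0.43},{"dx":0,"dy":0,"dz":0,"ax":0,"ay":0,"az":0,"grip":-0.4},{"dx":0,"dy":0,"dz":0,"ax":0,"ay":0,"az":0,"grip":-0.36},{"dx":0,"dy":0,"dz":0,"ax":0,"ay":0,"az":0,"grip":-0.3}]' 20; python3 st.py
```

```text
slide 64.45 x 0.20 plunger 2.92 mm F slide -2.4 x 5.4 z 0.4 12.5667
clock: 12.98
position: [0.5535, 0.0304, 0.145]
ee_rot: [-0.002, 0.175, 0.985, 0.001]
contact_force: [-0.9, 0.5, 0.1]
width: 0.0301
gripper_force: 0.0
slide 65.20 x -2.02 plunger 3.08 mm F slide 0.2 x -1.0 z 0.1 12.9833
```

```bash
python3 -m jog '[{"dx":0,"dy":0,"dz":0,"ax":0,"ay":0,"az":0,"grip":0},{"dx":0,"dy":0,"dz":0,"ax":0,"ay":0,"az":0,"grip":0.2},{"dx":0,"dy":0,"dz":0,"ax":0,"ay":0,"az":0,"grip":0.2},{"dx":0,"dy":0,"dz":0,"ax":0,"ay":0,"az":0,"grip":0.2},{"dx":0,"dy":0,"dz":-0.05,"ax":0,"ay":0,"az":0,"grip":0.2}]' 20;
python3 -m jog '[{"dx":0,"dy":0,"dz":-0.1,"ax":0,"ay":0,"az":0,"grip":0.2},{"dx":0,"dy":0,"dz":-0.2,"ax":0,"ay":0,"az":0,"grip":0.2},{"dx":0,"dy":0,"dz":-0.3,"ax":0,"ay":0,"az":0,"grip":0.2},{"dx":0,"dy":0,"dz":-0.4,"ax":0,"ay":0,"az":0,"grip":0.2},{"dx":0,"dy":0,"dz":-0.4,"ax":0,"ay":0,"az":0,"grip":0.2}]' 20
python3 -m jog '[{"dx":0.15,"dy":0,"dz":0,"ax":0,"ay":0,"az":0,"grip":0.2},{"dx":0.3,"dy":0,"dz":0,"ax":0,"ay":0,"az":0,"grip":0.2},{"dx":0.45,"dy":0,"dz":0,"ax":0,"ay":0,"az":0,"grip":0.2},{"dx":0.6,"dy":0,"dz":0,"ax":0,"ay":0,"az":0,"grip":0.2},{"dx":0.6,"dy":0,"dz":0,"ax":0,"ay":0,"az":0,"grip":0.2}]' 20
python3 - <<'E'
from h import *
from rig import manip
d=manip.get_image("scene");t=manip.get_image("top")
np.savez("scene2.npz",**d);np.savez("top2.npz",**t)
c=np.zeros((400,800,3),np.uint8);c[:,:400]=cv2.resize(d["img"][135:255,255:375,::-1],(400,400),interpolation=2)
c[:376,400:]=cv2.resize(t["img"][140:300,310:480,::-1],(400,376),interpolation=2);cv2.imwrite("pics/c5.png",c)
E
```

```text
clock: 13.4
position: [0.553, 0.0297, 0.1563]
ee_rot: [-0.003, 0.175, 0.985, -0.0]
contact_force: [0.5, 0.2, -0.5]
width: 0.051
gripper_force: 0.0
clock: 13.82
position: [0.5576, 0.0294, 0.2638]
ee_rot: [0.005, 0.175, 0.985, 0.001]
contact_force: [0.9, 0.0, 0.6]
width: 0.0511
gripper_force: 0.0
clock: 14.23
position: [0.4063, 0.083, 0.2576]
ee_rot: [-0.003, 0.174, 0.985, 0.0]
contact_force: [-0.4, 0.5, 0.9]
width: 0.0512
gripper_force: 0.0
```

View pics/c5.png

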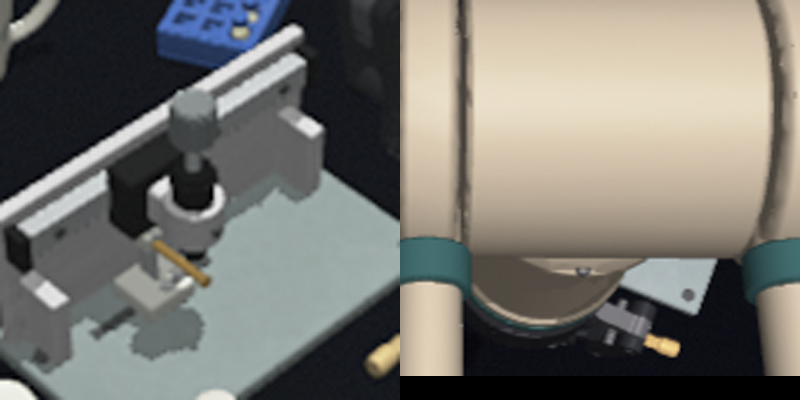

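The hand is clear. The knob is up at crop (193,97) and the hook sits under the pin near (172,270). I'll check the knob height for the plunger value.

```bash
python3 - <<'E'
from h import *
S=dict(np.load("scene.npz"));d=dict(np.load("scene2.npz"))
K=np.array([.5324,-.0308,.177]);u=np.array([np.sin(.357),np.cos(.357),0])
def pr(P):
    v=S["world_to_cam"]@np.r_[P,1];q=S["mtx"]@v[:3];return q[:2]/q[2]
a0=pr(K)
# template matching of the knob's top between the two pictures (same camera)
g0=cv2.cvtColor(S["img"],cv2.COLOR_RGB2GRAY);g=cv2.cvtColor(d["img"],cv2.COLOR_RGB2GRAY)
x,y=339,152;T=g0[y-11:y+10,x-9:x+10]
r=cv2.matchTemplate(cv2.resize(g[130:210,280:350],None,fx=4,fy=4,interpolation=2),cv2.resize(T,None,fx=4,fy=4,interpolation=2),cv2.TM_CCOEFF_NORMED)
_,mx,_,l=cv2.minMaxLoc(r);print("score",mx,"shift",l[0]/4+280-(x-9),l[1]/4+130-(y-11))
for sl in(62,64.4):
  for p in(0,4,8.5):print(sl,p,pr(K+u*sl/1e3-[0,0,p/1e3])-a0)
E
```

```text
score 0.6972351670265198 shift 0.25 8.75
62 0 [-25.77530585  16.28342735]
62 4 [-25.77314878  18.093441  ]
62 8.5 [-25.77073943  20.11513636]
64.4 0 [-26.80588124  16.93448847]
64.4 4 [-26.80023395  18.74451027]
64.4 8.5 [-26.79392627  20.76619702]
```

```bash
python3 - <<'E'
import numpy as np,cv2
S=np.load("scene.npz")["img"];d=np.load("scene2.npz")["img"]
c=[cv2.resize(i[y:y+50,x:x+50,::-1],(400,400),interpolation=cv2.INTER_NEAREST) for i,x,y in((S,315,140),(d,288,157))]
c=np.hstack(c)
c=np.clip(c*1.6,0,255).astype(np.uint8)
c=np.vstack([c,np.zeros((200,800,3),np.uint8)]);e=cv2.resize(d[200:225,280:330,::-1],(400,200),interpolation=2);c[400:,:400]=e
for y in range(0,400,40):cv2.line(c,(0,y),(6,y),(0,0,255),1);cv2.line(c,(400,y),(406,y),(0,0,255),1)
cv2.imwrite("pics/c6.png",c)
E
```

```text
(no output)
```

View pics/c6.png

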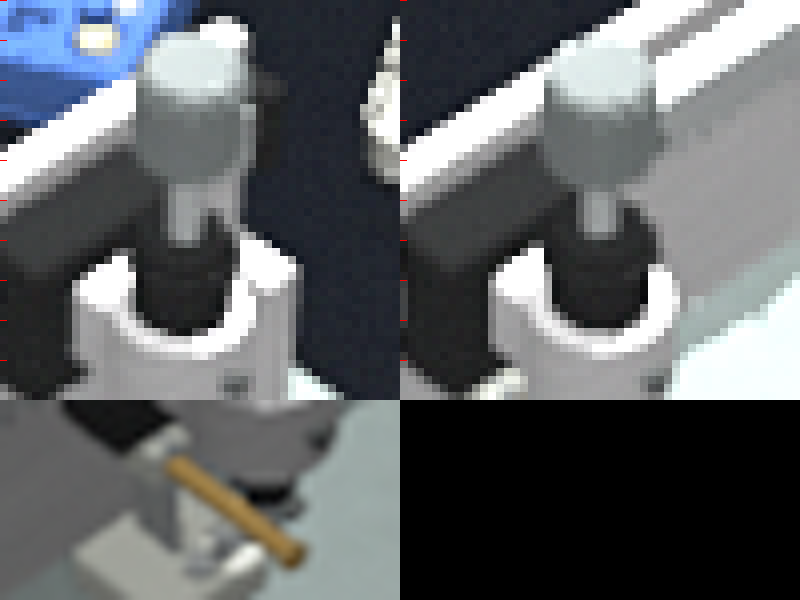

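The visible rod shortened from 60 to 48 px (about 1.5 image pixels, or 3–4 mm). That fits a plunger at about 0.004, with the pin caught; 0.0085 would have shortened it by about 4 image pixels. Handing in.

```bash
python3 -c "
from rig import manip
print(manip.sign_off())"
```

```text
the job is handed in; nothing more can be done
None
```

The job is handed in: the last pictures, about 14 s in, fit the hook caught on the pin (plunger at about 0.004 m), the hand is clear, and I saw no contact with the vial, pot or tube; no verdict came back.

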